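# Swing the flange crate's stacking bar in

### The job

The next crate is to be stacked on the tan crate of flanges. Swing that crate's red-gripped steel bar up and over the crate until it snaps down fully home between its green spring clips, then let go of it. Leave the blue crate's bar as it is.

Things in the scene. Friction and masses are not known exactly. Their poses are not given: they have to be found in the camera images.
- tan_crate: Tan crate of rusty flanges, open on top, fixed. 260 mm long (its x), 180 wide (its y), rim 110 high; contents at most 45 high. Origin: centre of the underside, z up. Its bar's hinge line runs along the crate's y at x = -110, z = 124 mm. Black clip posts with green spring balls on both long rims, 45 mm inward (+x) of the hinge, 138 mm high.
- tan_bar (a joint): Angle of its bar (rad). 0: level, folded out beyond the crate's -x end; 1.57: upright; 3.14: level, inward over the opening: end stop, seated. Stiff hinge: stays where left, moves with 1 to 2 N at the grip. From 2.8 to 2.96 the clips resist (3 to 6 N down at the grip); past that it snaps to the stop and is held.
- tan_bar_mid (a point): Middle of the cross bar of the tan crate's U-shaped steel bar, the point to grip: centre of a red round sleeve 14 mm thick, 90 mm long, parallel to the hinge line and 75 mm from it. The rest of the cross bar is bare 9 mm steel; the side arms are 200 mm apart.
- blue_bar_mid (a point): Middle of the red sleeve of the same kind of bar on the other crate, which is blue, of equal size and holds copper and brass bushings. Not to be moved.

How it is judged:
At the end, for the whole second after the job is handed in: The tan crate's bar lies inward, past its clips, within 0.17 rad (10 degrees) of its end stop (joint above 2.97 rad), at rest; the blue crate's bar is within 30 mm of where it started (value of joint tan_bar above 2.97 rad and velocity of joint tan_bar between -0.1 and 0.1 rad/s and distance of blue_bar_mid from where it was at the start of the episode below 0.03 m); the robot touches nothing.
It fails at once if the blue crate's bar is moved by more than 30 mm (distance of blue_bar_mid from where it was at the start of the episode above 0.03 m).
It also fails if it takes over 38 s, if anything falls off the work surface, if the arm or the gripper's body presses on something with over 40 N, if the wrist force passes 120 N, or if a joint passes its speed limit or range.

### The arm

A 6-joint arm with a two-finger parallel gripper is mounted at the origin on the work surface. World frame = base frame: x ahead of the robot, y to its left, z up, the work surface at z = 0. Lengths are in m, angles in rad, forces in N, time in s.
With the tool pointing down it reaches from about 0.35 to 0.725 m from the base axis. Payload 6 kg.
Tool frame: the origin (TCP) lies on the centre line of the jaws, within the pads' length; the fingertips stand 19 mm ahead of it and the grasp point (between the pads) is the TCP (arm.tips_ahead is the distance from the TCP to the fingertips, in m); z points along the fingers, y is the line along which they close (so a half turn about z gives the same grasp; the last joint's range is limited). The gripper opens to 85 mm and grips with 20 to 120 N. Pads are 22 mm wide; open, the fingers measure 114 mm over their backs; the gripper's body (76 mm by 85 mm) begins 54 mm behind the grasp point. The pads swing forward as they close: fully open they stand 13 mm farther back than shut.
Start: joints at [-0.887, 0.04, 0.085, 0, -1.615, -0.334], TCP at [0.206, -0.564, 0.25] pointing down, gripper open.
Joint ranges: [-2.56, 2.56], [-1.29, 2.01], [-1.08, 1.49], [-3.29, 1.98], [-2.81, -0.18], [-2.99, 2.99]. Speed limits (rad/s): [2.57, 2.57, 3.01, 3.14, 3.14, 3.14].

### API

Orientations are given as a unit quaternion [w, x, y, z].
In Python, from workcell import arm, optics gives the robot as it stands.
- The arm moves only by the tool servo_tool, never from a script. Its argument "increments" is one flat list of numbers, 4 for each row, row after row: the shift along the world's x, y, z as a fraction of full scale, then the turn about the world's z as a fraction of full scale. In form: [dx, dy, dz, turn, dx, dy, dz, turn, ...]. A call has 1 to 5 rows; each row is the pose to reach, as a shift and turn from the pose commanded when the call began; what a row does not reach only later rows make up. Full scale, the value 1, is 800 mm for a shift and pi/2 rad for a turn. A row lasts 1/10 s, in which the tool goes at most 50 mm and 8.59 degrees, less where a joint would pass 70% of its speed; a pose out of reach is approached as far as the arm can. A call with a number of a shift or a turn outside -1 to 1 is refused whole. A call with a gripper value outside its range is refused whole. "hand" is the gripper command: -1 is shut, 1 is fully open, values between are in proportion, set as the call begins (left out, the last holds). The fingers move at their own pace and stop on an object; "grip_force" is the grip in N (left out, the last holds). Time passes only in rows, so rows that repeat a pose let the fingers close. It gives the time, the measured TCP pose, the force, the opening and the grip force at its end, in the units of the state.
- arm.sense(): the state, without advancing time (a new reading comes with each control period).
- optics.read_camera(name): name is "scene" or "side" or "wrist"; returns a dict with "frame" (480x640x3 uint8, blue, green, red), "fx", "fy", "cx", "cy" (pixels), "rvec" (rotation vector, rad) and "tvec" (3), from world to camera coordinates, as OpenCV has them. Camera axes: x right, y down, z forward; pixel columns grow to the right and rows downward; lengths in m; the calibration is good to about 2 mm. The wrist camera is an equidistant fisheye: a pixel r from the principal point sees the ray r / f radians off the axis. A picture is of the moment at which its call begins. There is no depth.
- arm.hand_in(): hands the job in; it is judged then, once.
The state is a dict: "clock": time; "qpos": joint angles; "qd": joint speeds; "joint_efforts": joint torques, N m; "position": TCP position; "orientation": TCP orientation; "wrist_force": force on the tool from outside, world axes, zero at the start; "moment": the same for the moment, N m; "grip_width": finger opening in m; "grasp_force": force on a finger pad.
Only numpy, scipy, OpenCV 4.12 (cv2) and the standard library are available. Lean on these libraries where they do the work, as an engineer would, in place of code of your own. Each camera call takes 0.05 s, during which the arm holds its last target. There are 200 camera calls.

## Working session

There is one attempt and no reset: what is moved stays moved. The work goes in short steps, Python scripts to look and compute and a tool call to move; the robot and the scene stay as the last step left them, time stands still between calls to the robot, and variables do not carry over. Pictures are saved under pics/ and viewed, at most 10 in all, crops included, and the job is handed in when it is done.

Besides the shell and the picture viewer there is one more tool, called after "Request:" in YAML: its name, and indented under it one key for each argument. servo_tool: Moves the arm, as the interface text tells. Its arguments: {"type":"object","properties":{"increments":{"type":"array"},"hand":{"type":"number"},"grip_force":{"type":"number"}},"required":["increments"]}

```bash
mkdir -p pics; cat > h.py <<'E'
import numpy as np,cv2
from workcell import arm,optics
def ray(c,u,v):
    R=cv2.Rodrigues(np.array(c['rvec'],float))[0];t=np.array(c['tvec'],float).ravel()
    d=np.array([(u-c['cx'])/c['fx'],(v-c['cy'])/c['fy'],1.]);d/=np.linalg.norm(d)
    return -R.T@t,R.T@d
def tri(rs):
    A=0;b=0
    for o,d in rs:
        P=np.eye(3)-np.outer(d,d);A=A+P;b=b+P@o
    p=np.linalg.solve(A,b);return p,[np.linalg.norm((np.eye(3)-np.outer(d,d))@(p-o)) for o,d in rs]
def proj(c,P):
    return cv2.projectPoints(np.array(P,float).reshape(-1,3),np.array(c['rvec'],float),np.array(c['tvec'],float),np.array([[c['fx'],0,c['cx']],[0,c['fy'],c['cy']],[0,0,1.]]),None)[0].reshape(-1,2)
E
python3 - <<'E'
from h import *
import pickle
for n in['scene','side']:
    c=optics.read_camera(n);pickle.dump(c,open(n+'.pkl','wb'));cv2.imwrite(f'pics/{n}.png',c['frame']);print(n,ray(c,320,240))
E
```

```text
scene (array([0.9236822 , 0.5599517 , 0.73233985]), array([-0.35936258, -0.65422211, -0.66547124]))
side (array([0.51551823, 0.83797942, 0.86821699]), array([ 0.02006804, -0.75453918, -0.65594809]))
```

View pics/scene.png

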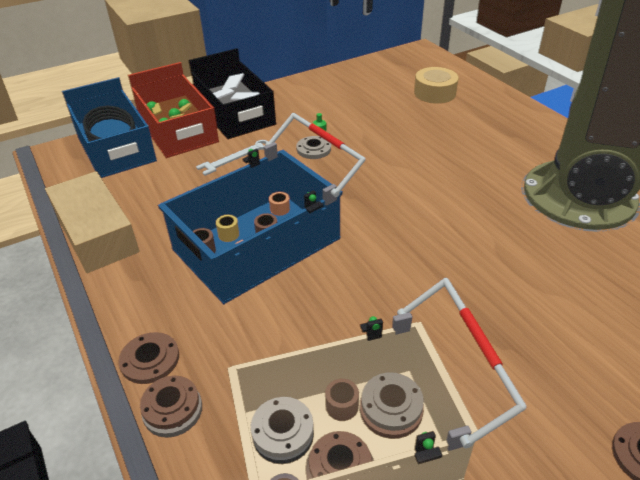

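View pics/side.png

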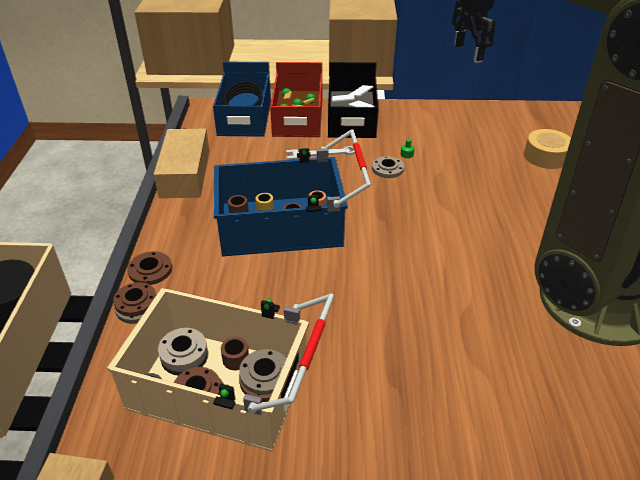

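Scene: the tan bar's red sleeve runs from (464,311) to (497,364), with green clips at (375,323) and (428,443). Side: the sleeve runs from (324,322) to (306,368), with clips at (268,305) and (225,394). The blue crate lies farther off. Next I triangulate.

```bash
cat > m.py <<'E'
from h import *
import pickle
C={n:pickle.load(open(n+'.pkl','rb')) for n in['scene','side']}
def ends(c,x0,y0,x1,y1):
    f=c['frame'].astype(int);m=(f[...,2]>130)&(f[...,1]<70)&(f[...,0]<70)
    z=np.zeros_like(m);z[y0:y1,x0:x1]=m[y0:y1,x0:x1];v,u=np.nonzero(z);p=np.c_[u,v].astype(np.float32)
    r=cv2.minAreaRect(p);b=cv2.boxPoints(r);b=b[np.argsort(b[:,1])];return b[:2].mean(0),b[2:].mean(0),np.array(r[0])
def green(c,x,y):
    f=c['frame'].astype(int);z=(f[...,1]>f[...,2]+40)&(f[...,1]>f[...,0]+40);v,u=np.nonzero(z);k=np.hypot(u-x,v-y)<14
    return np.array([u[k].mean(),v[k].mean()])
def both(p,q):
    return tri([ray(C['scene'],*p),ray(C['side'],*q)])
np.set_printoptions(precision=4,suppress=True)
a=ends(C['scene'],440,290,520,380);b=ends(C['side'],290,300,345,390)
for i in range(3):print('sleeve',a[i],b[i],*both(a[i],b[i]))
a=ends(C['scene'],300,110,350,155);b=ends(C['side'],345,135,375,180)
for i in range(3):print('blue',*both(a[i],b[i]))
for p,q in[((375,323),(268,305)),((428,443),(225,394))]:print('clip',*both(green(C['scene'],*p),green(C['side'],*q)))
for p,q in[((402,322),(292,314)),((460,438),(252,405)),((446,283),(331,296)),((522,405),(291,402))]:print('hinge/corner',*both(p,q))
E
python3 m.py
```

```text
sleeve [462.9117 308.8529] [321.9655 319.5862] [0.5284 0.2161 0.1673] [np.float64(0.00021394624498853924), np.float64(0.00021394624498854658)]
sleeve [496.9706 365.6176] [303.3448 366.1379] [0.5524 0.3048 0.1675] [np.float64(0.00012610143622287948), np.float64(0.0001261014362229171)]
sleeve [479.9412 337.2353] [312.6552 342.8621] [0.5409 0.2623 0.1675] [np.float64(1.5169828678837237e-05), np.float64(1.516982867886477e-05)]
blue [ 0.4715 -0.2883  0.1656] [np.float64(0.0003702959890808524), np.float64(0.0003702959890807843)]
blue [ 0.4557 -0.2026  0.1603] [np.float64(0.0016888618311867863), np.float64(0.0016888618311867397)]
blue [ 0.4634 -0.2446  0.1628] [np.float64(0.0007127302314282306), np.float64(0.0007127302314283412)]
clip [0.6203 0.1508 0.1303] [np.float64(0.0008279852984693301), np.float64(0.0008279852984693551)]
clip [0.6661 0.3262 0.1297] [np.float64(0.0007545411074020586), np.float64(0.000754541107401942)]
hinge/corner [0.5792 0.1595 0.1154] [np.float64(0.00027608337200383214), np.float64(0.00027608337200381257)]
hinge/corner [0.6251 0.336  0.1157] [np.float64(0.0012529906374617596), np.float64(0.0012529906374617455)]
hinge/corner [0.5158 0.1665 0.1662] [np.float64(0.0009957593010519168), np.float64(0.0009957593010518574)]
hinge/corner [0.5653 0.36   0.1648] [np.float64(0.002755530829863239), np.float64(0.002755530829863154)]
```

```bash
python3 - <<'E'
from h import *
from scipy.spatial.transform import Rotation as R
s=arm.sense();w,x,y,z=s['orientation'];M=R.from_quat([x,y,z,w]).as_matrix();print(M.round(3),s['position'],s['clock'],s['qpos'],s['grip_width'])
print('y axis deg',np.degrees(np.arctan2(M[1,1],M[0,1])),'want -14.8 mod 180')
E
```

```text
[[-0.939 -0.343 -0.001]
 [-0.343  0.939  0.001]
 [ 0.     0.002 -1.   ]] [ 0.20560901 -0.56337753  0.24935372] 0.1 [-8.87287831e-01  4.07603054e-02  8.38795644e-02 -4.23615964e-04
 -1.61550050e+00 -3.33700070e-01] 0.08539953721011097
y axis deg 110.04360631448358 want -14.8 mod 180
```

Request:
servo_tool:
  increments: [0.02,0.05,0.0125,0.04,0.042,0.105,0.025,0.08,0.064,0.16,0.038,0.12,0.087,0.215,0.05,0.16,0.11,0.27,0.0625,0.2]
  hand: 1

```text
clock: 0.6
position: [0.2937, -0.3459, 0.3002]
orientation: [-0.0, -0.327, 0.945, 0.0]
wrist_force: [1.9, 0.1, 0.0]
grip_width: 0.0855
grasp_force: 0.0
```

Request:
servo_tool:
  increments: [0.022,0.055,0,0.04,0.044,0.11,0,0.08,0.066,0.165,0,0.12,0.088,0.22,0,0.16,0.11,0.275,0,0.2]

```text
clock: 1.1
position: [0.3817, -0.1257, 0.3002]
orientation: [0.0, -0.471, 0.882, 0.0]
wrist_force: [2.3, -0.8, 0.6]
grip_width: 0.0855
grasp_force: 0.0
```

Request:
servo_tool:
  increments: [0.022,0.055,0,0.04,0.044,0.11,0,0.08,0.066,0.165,0,0.12,0.088,0.22,0,0.16,0.11,0.275,0,0.2]

```text
clock: 1.6
position: [0.4698, 0.0945, 0.3002]
orientation: [0.0, -0.603, 0.797, 0.0]
wrist_force: [1.9, -1.8, -0.4]
grip_width: 0.0857
grasp_force: 0.0
```

Request:
servo_tool:
  increments: [0.022,0.052,0,0.013,0.044,0.104,0,0.013,0.066,0.156,0,0.013,0.0884,0.2075,0,0.013,0.0884,0.2075,0,0.013]

```text
clock: 2.1
position: [0.5408, 0.2625, 0.2953]
orientation: [-0.004, -0.611, 0.791, 0.0]
wrist_force: [-0.2, -0.4, -0.7]
grip_width: 0.0852
grasp_force: 0.0
```

```bash
python3 - <<'E'
from h import *
s=arm.sense();print(s['position'],s['qpos'],s['wrist_force'])
for n in['side','wrist']:
    c=optics.read_camera(n);cv2.imwrite(f'pics/b_{n}.png',c['frame'])
E
```

```text
[0.54075932 0.26245355 0.29533038] [ 7.83933816e-01  5.91788617e-02  1.87103574e-01 -1.66165668e-03
 -1.70586866e+00 -1.03919639e+00] [-0.23017051 -0.39472603 -0.66961082]
```

View pics/b_wrist.png

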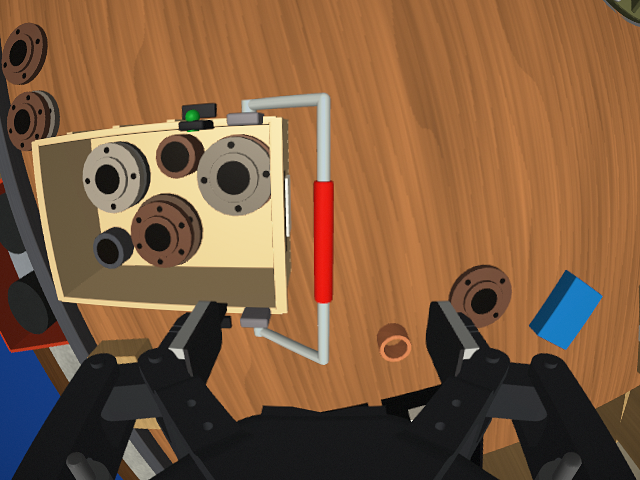

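Wrist: the sleeve, from (323,180) to (323,302), is centred between the open jaws and perpendicular to their closing line. I'll descend, then close the jaws.

Request:
servo_tool:
  increments: [0,0,-0.05,0,0,0,-0.09,0,0,0,-0.13,0,0,0,-0.164,0,0,0,-0.164,0]

```text
clock: 2.7
position: [0.5385, 0.2564, 0.1653]
orientation: [-0.003, -0.61, 0.793, 0.0]
wrist_force: [-0.4, -0.3, -0.0]
grip_width: 0.0853
grasp_force: 0.0
```

Request:
servo_tool:
  increments: [0,0,0,0,0,0,0,0,0,0,0,0,0,0,0,0,0,0,0,0]
  hand: -1
  grip_force: 40

```text
clock: 3.2
position: [0.54, 0.2586, 0.1698]
orientation: [0.0, -0.61, 0.792, 0.0]
wrist_force: [-22.0, 5.1, 12.7]
grip_width: 0.013
grasp_force: 41.4
```

Request:
servo_tool:
  increments: [0,0,0,0,0,0,0,0,0,0,0,0,0,0,0,0,0,0,0,0]

```text
clock: 3.7
position: [0.5398, 0.2587, 0.1698]
orientation: [-0.0, -0.61, 0.792, 0.0]
wrist_force: [-6.1, 0.9, 3.8]
grip_width: 0.0127
grasp_force: 39.1
```

```bash
python3 -c "
import numpy as np
p=None
for k,t in enumerate(np.linspace(37.5,180,21)):
    a=np.radians(t);s=.0597-.075*np.cos(a);q=np.array([.967*s,-.255*s,.124+.075*np.sin(a)-.1698])/.8
    if k%5==0: b=q if k else q*0
    if k%5==1 and k>1: pass
    print(k,round(t),(q-(p if p is not None else 0)).round(4)) if k else None
    if k%5==0:p=q*(k>0)
"
```

```text
1 45 [ 0.0076 -0.002   0.0086]
2 52 [ 0.016  -0.0042  0.0164]
3 59 [ 0.0253 -0.0067  0.023 ]
4 66 [ 0.0353 -0.0093  0.0284]
5 73 [ 0.0458 -0.0121  0.0325]
6 80 [ 0.011  -0.0029  0.0027]
7 87 [ 0.0222 -0.0058  0.0039]
8 94 [ 0.0334 -0.0088  0.0037]
9 102 [ 0.0446 -0.0118  0.0021]
10 109 [ 0.0555 -0.0146 -0.0009]
11 116 [ 0.0104 -0.0027 -0.0044]
12 123 [ 0.0202 -0.0053 -0.0101]
13 130 [ 0.0293 -0.0077 -0.0171]
14 137 [ 0.0374 -0.0099 -0.0251]
15 144 [ 0.0445 -0.0117 -0.0342]
16 152 [ 0.006  -0.0016 -0.0099]
17 159 [ 0.0107 -0.0028 -0.0204]
18 166 [ 0.0142 -0.0037 -0.0315]
19 173 [ 0.0163 -0.0043 -0.043 ]
20 180 [ 0.017  -0.0045 -0.0546]
```

Request:
servo_tool:
  increments: [0.0076,-0.002,0.0086,0,0.016,-0.0042,0.0164,0,0.0253,-0.0067,0.023,0,0.0353,-0.0093,0.0284,0,0.0458,-0.0121,0.0325,0]

```text
clock: 4.2
position: [0.5764, 0.2493, 0.1976]
orientation: [0.0, -0.611, 0.792, 0.001]
wrist_force: [-4.8, -0.1, 3.8]
grip_width: 0.0125
grasp_force: 40.6
```

Request:
servo_tool:
  increments: [0.011,-0.0029,0.0027,0,0.0222,-0.0058,0.0039,0,0.0334,-0.0088,0.0037,0,0.0446,-0.0118,0.0021,0,0.0555,-0.0146,-0.0009,0]

```text
clock: 4.7
position: [0.6215, 0.2374, 0.1944]
orientation: [-0.0, -0.61, 0.792, 0.001]
wrist_force: [-2.9, 2.2, 2.6]
grip_width: 0.0125
grasp_force: 42.3
```

Request:
servo_tool:
  increments: [0.0104,-0.0027,-0.0044,0,0.0202,-0.0053,-0.0101,0,0.0293,-0.0077,-0.0171,0,0.0374,-0.0099,-0.0251,0,0.0445,-0.0117,-0.0342,0]

```text
clock: 5.2
position: [0.6573, 0.2279, 0.166]
orientation: [-0.0, -0.61, 0.792, 0.0]
wrist_force: [-4.1, 4.5, 1.3]
grip_width: 0.0123
grasp_force: 41.5
```

Request:
servo_tool:
  increments: [0.006,-0.0016,-0.0099,0,0.0107,-0.0028,-0.0204,0,0.0142,-0.0037,-0.0315,0,0.0163,-0.0043,-0.043,0,0.017,-0.0045,-0.054,0]

```text
clock: 5.7
position: [0.6698, 0.2245, 0.1248]
orientation: [-0.001, -0.611, 0.792, 0.0]
wrist_force: [-32.9, 7.8, 46.1]
grip_width: 0.0125
grasp_force: 45.0
```

Request:
servo_tool:
  increments: [0,0,0,0,0,0,0,0,0,0,0,0]

```text
clock: 6.0
position: [0.6696, 0.2246, 0.1255]
orientation: [-0.0, -0.611, 0.792, 0.0]
wrist_force: [-13.6, 4.2, 13.3]
grip_width: 0.0124
grasp_force: 41.5
```

Request:
servo_tool:
  increments: [0,0,0,0,0,0,0,0,0,0,0,0,0,0,0,0,0,0,0,0]
  hand: 0.2

```text
clock: 6.5
position: [0.6707, 0.2237, 0.1233]
orientation: [-0.0, -0.61, 0.792, -0.0]
wrist_force: [0.1, -0.3, 0.2]
grip_width: 0.0514
grasp_force: 0.0
```

Request:
servo_tool:
  increments: [0,0,0.03,0,0,0,0.07,0,0,0,0.11,0,-0.03,-0.01,0.15,0,-0.06,-0.02,0.15,0]

```text
clock: 7.0
position: [0.6239, 0.2079, 0.2493]
orientation: [0.004, -0.61, 0.792, -0.001]
wrist_force: [0.7, -0.4, 2.0]
grip_width: 0.0514
grasp_force: 0.0
```

```bash
python3 - <<'E'
from h import *
s=arm.sense();print(s['position'],s['grip_width'],s['wrist_force'])
for n in['scene','side']:
    c=optics.read_camera(n);cv2.imwrite(f'pics/e_{n}.png',c['frame'])
E
```

```text
[0.62385689 0.20787566 0.24930167] 0.05142027508882776 [ 0.73765935 -0.35645355  1.9857613 ]
```

View pics/e_scene.png

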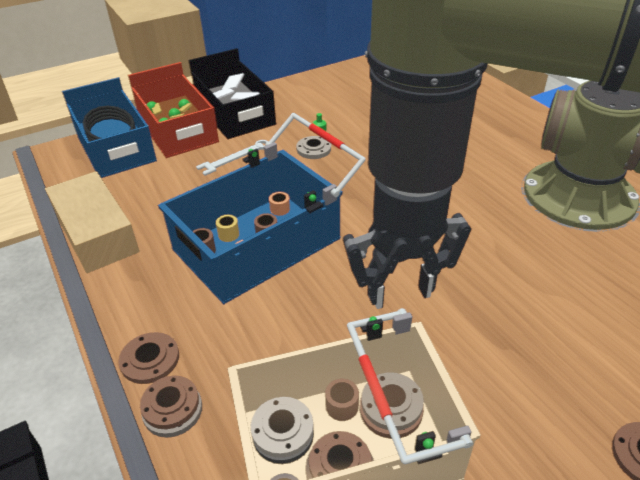

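View pics/e_side.png

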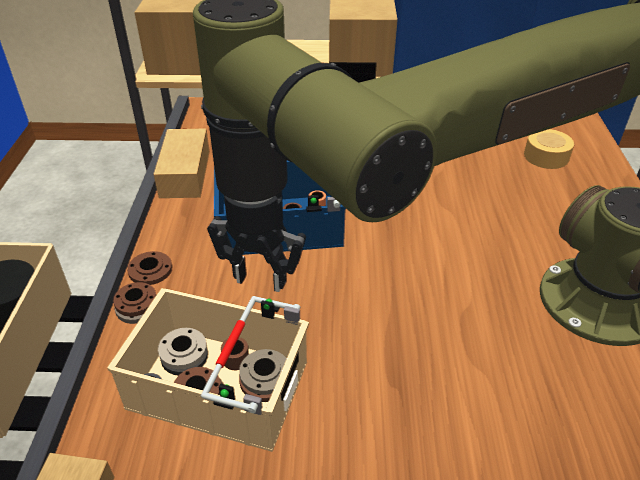

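Both views show the bar lying inward across the crate, with the sleeve near (374,387) in scene and (231,344) in side. The blue bar hasn't moved and the gripper is clear. I'll measure the sleeve height, and hand in if it is seated.

```bash
cat > f.py <<'E'
from h import *
import m
c={n:optics.read_camera(n) for n in('scene','side')}
a=m.ends(c['scene'],340,340,410,430);b=m.ends(c['side'],205,310,255,375)
P=[tri([ray(c['scene'],*a[i]),ray(c['side'],*b[i])])[0] for i in range(3)];print('END',P)
h=np.array([.5995,.25,.124]);z=np.mean([p[2] for p in P])
print(np.degrees(np.arcsin((z-.124)/.075)),arm.sense()['qd'])
if abs(z-.124)<.006: print(arm.hand_in())
E
python3 f.py | sed -n '/END/,$p'
```

```text
END [array([0.6608, 0.1808, 0.1183]), array([0.6818, 0.2318, 0.1206]), array([0.6713, 0.2046, 0.1164])]
-4.255937472077229 [-0.0039  0.035   0.0092 -0.0023 -0.0008 -0.0008]
the job is handed in; nothing more can be done
None
```

The tan crate's bar is swung over and down between its clips and released, with the sleeve at about hinge height (118 mm measured against 124 mm). The blue bar looks unmoved in the final pictures, and the job is handed in; no verdict was returned.

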